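# Load the dry-bath heaters with their matching blocks

### The job

Put each of the four drilled aluminium blocks into the heater whose bay is just wide enough for its thickness, standing upright and fully down on the bay's floor, and let go of it. Carry the blocks upright, never tipping one over, and leave the blue block and the bottle where they stand.

Things in the scene. Friction and masses are not known exactly. Their poses are not given: they have to be found in the camera images.
- heater14: Fixed low dry-bath heater: white casing 132 x 68 x 32 mm high (x, y, z), in its top one black open bay 80 mm long (x), 24 mm wide (y), for the 14 mm block. The bay's floor is 8 mm above the bench (24 mm deep). Origin: on the bench, below the bay's centre; z up. The casing reaches 74 mm to -x of it (end with a dark blue display on top), 58 mm to +x.
- heater26: Fixed low dry-bath heater: white casing 132 x 80 x 32 mm high (x, y, z), in its top one black open bay 80 mm long (x), 36 mm wide (y), for the 26 mm block. The bay's floor is 8 mm above the bench (24 mm deep). Origin: on the bench, below the bay's centre; z up. The casing reaches 74 mm to -x of it (end with a dark blue display on top), 58 mm to +x.
- heater38: Fixed low dry-bath heater: white casing 132 x 92 x 32 mm high (x, y, z), in its top one black open bay 80 mm long (x), 48 mm wide (y), for the 38 mm block. The bay's floor is 8 mm above the bench (24 mm deep). Origin: on the bench, below the bay's centre; z up. The casing reaches 74 mm to -x of it (end with a dark blue display on top), 58 mm to +x.
- heater50: Fixed low dry-bath heater: white casing 132 x 104 x 32 mm high (x, y, z), in its top one black open bay 80 mm long (x), 60 mm wide (y), for the 50 mm block. The bay's floor is 8 mm above the bench (24 mm deep). Origin: on the bench, below the bay's centre; z up. The casing reaches 74 mm to -x of it (end with a dark blue display on top), 58 mm to +x.
- block14: Loose bare grey aluminium heating block, drilled from above (one row of 6 holes, seen as dark dots on its top), standing upright: 70 mm long (x), 14 mm thick (y), 55 mm high. About 130 g, may vary. Origin: centre of its underside; z up; its two ends are alike. Grip it across y.
- block26: Loose bare grey aluminium heating block, drilled from above (two rows of 5 holes, seen as dark dots on its top), standing upright: 70 mm long (x), 26 mm thick (y), 55 mm high. About 230 g, may vary. Origin: centre of its underside; z up; its two ends are alike. Grip it across y.
- block38: Loose bare grey aluminium heating block, drilled from above (two rows of 4 holes, seen as dark dots on its top), standing upright: 70 mm long (x), 38 mm thick (y), 55 mm high. About 320 g, may vary. Origin: centre of its underside; z up; its two ends are alike. Grip it across y.
- block50: Loose bare grey aluminium heating block, drilled from above (three rows of 4 holes, seen as dark dots on its top), standing upright: 70 mm long (x), 50 mm thick (y), 55 mm high. About 420 g, may vary. Origin: centre of its underside; z up; its two ends are alike. Grip it across y.
- blue_block: Loose solid blue block without holes, 70 x 32 x 55 mm high (x, y, z), standing among the aluminium ones: not to be moved. Origin: centre of its underside.
- bottle: Loose amber bottle with a blue cap, 60 mm across and 125 mm high, standing to the left of the work: not to be moved. Origin: centre of its underside.
Not all that is in view belongs to the job. What is shaped like the block38 but yellow is not meant.

How it is judged:
By the outcome, as a careful person would: the job done as asked, in the order asked, and still so for the second after the job is handed in, with the robot touching nothing.
It also fails if it takes over 106 s, if anything falls off the work surface, if the arm or the gripper's body presses on something with over 40 N, if the wrist force passes 120 N, or if a joint passes its speed limit or range.

### The arm

A 6-joint arm with a two-finger parallel gripper is mounted at the origin on the work surface. World frame = base frame: x ahead of the robot, y to its left, z up, the work surface at z = 0. Lengths are in m, angles in rad, forces in N, time in s.
With the tool pointing down it reaches from about 0.375 to 0.75 m from the base axis. Payload 9 kg.
Tool frame: the origin (TCP) lies at the very end of the fingers, on their centre line; the grasp point (between the pads) lies grasp_offset behind it (grasp_offset is the distance from the TCP to the grasp point, in m); z points along the fingers, y is the line along which they close (so a half turn about z gives the same grasp; the last joint's range is limited). The gripper opens to 85 mm and grips with 20 to 120 N. Pads are 22 mm wide; open, the fingers measure 114 mm over their backs; the gripper's body (76 mm by 85 mm) begins 54 mm behind the grasp point. The pads swing forward as they close: fully open they stand 13 mm farther back than shut.
Start: joints at [-0.218, 0.104, 0.097, 1.564, 0, 1.353], TCP at [0.6, 0, 0.231] pointing down, gripper open.
Joint ranges: [-2.99, 2.99], [-0.84, 1.86], [-1.1, 1.16], [-1.84, 2.11], [-1.51, 1.56], [-3.14, 3.14]. Speed limits (rad/s): [2.22, 2.22, 2.57, 3.14, 3.14, 3.14].

### API

Orientations are given as a rotation vector (axis times angle).
In Python, from bench import read_state, read_camera, sign_off, grasp_offset gives the robot as it stands. The module is installed in compiled form; this text tells all that it offers.
- The arm moves only by the shell command python3 -m creep 'ROWS'. ROWS is rows parted by semicolons, their numbers by spaces, 1 to 12 of them, each of 7 numbers: a rotation vector rx, ry, rz in rad, then dx, dy, dz in m, then the opening from 0.0 (shut) to 1.0 (fully open); each row is the pose to reach, as a shift and turn from the pose commanded when the command began, along the tool's axes at that moment; what a row does not reach only later rows make up. A row lasts 1/12 s, in which the tool goes at most 0.0417 m and 0.125 rad, less where a joint would pass 70% of its speed; a pose out of reach is approached as far as the arm can. The fingers move at their own pace and stop on an object; the grip force is fixed at half the most. Time passes only in rows, so rows that do not move let the fingers close. It prints the time, the measured TCP pose, the force, the opening and the grip force at its end.
- read_state(): the state, without advancing time (a new reading comes with each control period).
- read_camera(name): name is "scene" or "side" or "wrist"; returns a dict with "frame" (480x640x3 uint8, blue, green, red), "range_z" (480x640 float32, m along the optical axis (not along the pixel's ray), 0 where there is no reading), "vfov" (degrees; the focal length in pixels is half the picture's height over the tangent of half this angle, whatever the lens; pixels are square), "cx", "cy" (the principal point, pixels), "R" (3x3) and "t" (3): a world point X has camera coordinates R X + t. Camera axes: x right, y down, z forward; pixel columns grow to the right and rows downward; lengths in m; the calibration is good to about 2 mm. The wrist camera is an equidistant fisheye: a pixel r from the principal point sees the ray r / f radians off the axis. A picture is of the moment at which its call begins.
- sign_off(): hands the job in; it is judged then, once.
The state is a dict: "time_s": time; "joint_pos": joint angles; "joint_vel": joint speeds; "tau": joint torques, N m; "position": TCP position; "orientation": TCP orientation; "force": force on the tool from outside, world axes, zero at the start; "moment": the same for the moment, N m; "width": opening from 0.0 (shut) to 1.0 (fully open); "finger_force": force on a finger pad.
Only numpy, scipy, OpenCV 4.12 (cv2) and the standard library are available. Lean on these libraries where they do the work, as an engineer would, in place of code of your own. Each camera call takes 0.05 s, during which the arm holds its last target. There are 200 camera calls.

## Working session

There is one attempt and no reset: what is moved stays moved. The work goes in short steps, Python scripts to look and compute and a shell command to move; the robot and the scene stay as the last step left them, time stands still between calls to the robot, and variables do not carry over. Pictures are saved under pics/ and viewed, at most 14 in all, crops included, and the job is handed in when it is done.

```bash
mkdir -p pics; python3 - <<'E'
from bench import *
import cv2,numpy as np
print(grasp_offset, read_state())
for n in ["scene","side"]:
    c=read_camera(n); cv2.imwrite(f"pics/{n}0.png",c["frame"]); np.savez(f"{n}0.npz",**c)
    print(n,c["vfov"],c["cx"],c["cy"],c["R"].round(3).tolist(),c["t"].round(3).tolist())
c=read_camera("wrist"); cv2.imwrite("pics/wrist0.png",c["frame"]); np.savez("wrist0.npz",**c)
print(c["vfov"],c["cx"],c["cy"],c["R"].round(3).tolist(),c["t"].round(3).tolist())
E
```

```text
0.0187 {'time_s': 0.0, 'joint_pos': array([-2.17704530e-01,  1.04715456e-01,  9.64687684e-02,  1.56388941e+00,
       -1.37123810e-05,  1.35311437e+00]), 'joint_vel': array([-0.00048047, -0.00026559, -0.0002409 ,  0.00133392, -0.00075619,
        0.00101237]), 'tau': array([ 7.03431251e-04, -5.56934094e+01,  5.03644359e+01,  1.70058967e-02,
       -2.22691165e-04, -8.28643181e-07]), 'position': array([5.99669780e-01, 7.56054878e-05, 2.30512585e-01]), 'orientation': array([-2.22067283e+00, -2.22062273e+00,  1.14934098e-03]), 'force': array([-0.27793345,  0.11218598, -0.39220741]), 'moment': array([ 0.00629674, -0.00153938, -0.01842554]), 'finger_force': 0.0, 'width': 0.9971492406154531}
scene 49.38030680847965 308.5075635197119 237.99940914804108 [[-0.651, 0.759, -0.022], [0.523, 0.427, -0.738], [-0.551, -0.491, -0.674]] [0.26, -0.271, 1.455]
side 54.367445334197804 319.9451095299877 240.16735610420443 [[-0.992, -0.127, 0.0], [-0.098, 0.765, -0.637], [0.08, -0.632, -0.771]] [0.519, 0.011, 1.059]
65.70646984690485 321.8894549674831 245.37053062136937 [[1.0, -0.001, -0.001], [-0.0, -0.946, 0.324], [-0.001, -0.324, -0.946]] [-0.6, -0.042, 0.381]
```

View pics/scene0.png

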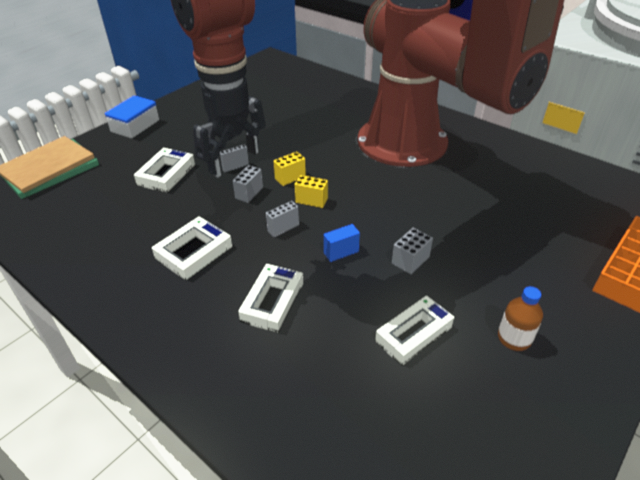

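View pics/side0.png

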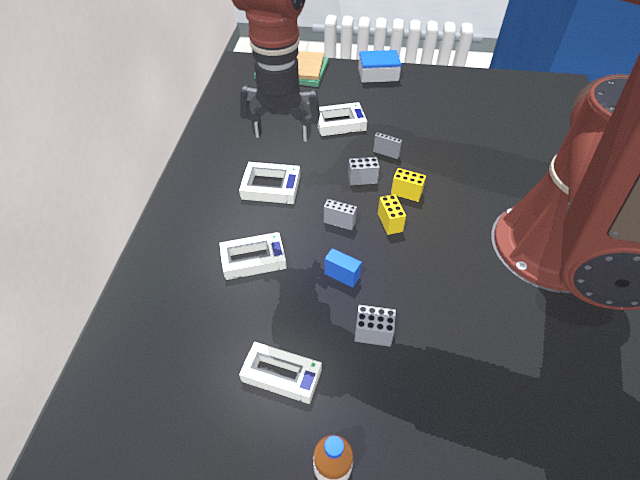

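View pics/wrist0.png

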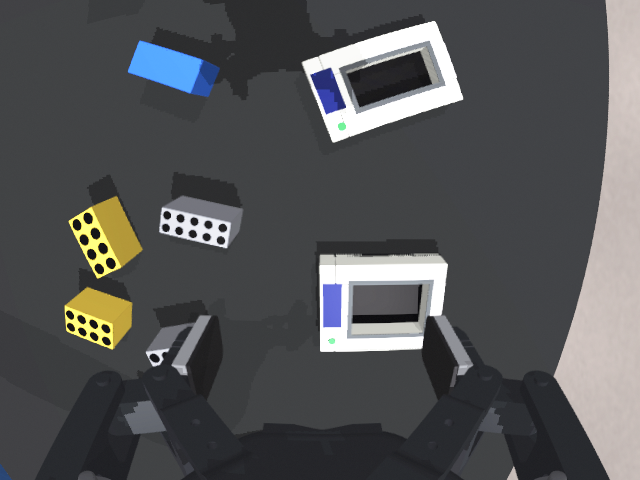

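Scene: in the side view the heaters are at (342,118), (270,183), (252,255) and (280,372). The grey blocks there are:
- one row of 6 holes at (388,145)
- 2x4 at (364,170)
- 2x5 at (340,213)
- 3x4 at (376,325)

Possible mix-ups are the yellow blocks at (392,213) and (408,185), and the blue block at (343,267). The bottle is at (333,460). I choose the grey blocks by hole pattern.

```bash
cat > h.py <<'E'
import numpy as np,cv2
from bench import *
def cloud(c,fish=False):
    f=240/np.tan(np.radians(float(c["vfov"])/2)); v,u=np.mgrid[:480,:640]
    x=(u-c["cx"])/f; y=(v-c["cy"])/f
    if fish:
        r=np.hypot(x,y)+1e-9; k=np.tan(np.minimum(r,1.4))/r; x=x*k; y=y*k
    z=c["range_z"]; P=np.stack([x*z,y*z,z],-1)
    W=(P-c["t"])@c["R"]; W[z<=0]=np.nan
    return W
def rects(c,zlo,zhi,colour,fish=False,amin=40,zmax=None):
    W=cloud(c,fish); hsv=cv2.cvtColor(c["frame"],cv2.COLOR_BGR2HSV)
    H,S,V=[hsv[...,i] for i in range(3)]
    m=(W[...,2]>zlo)&(W[...,2]<zhi)&(W[...,0]>.25)&(W[...,0]<.9)&(abs(W[...,1])<.7)
    if colour: m&=colour(H.astype(int),S.astype(int),V.astype(int))
    n,l,st,ce=cv2.connectedComponentsWithStats(m.astype(np.uint8),connectivity=8)
    out=[]
    for i in range(1,n):
        if st[i,4]<amin: continue
        p=W[l==i]; med=np.median(p,0)
        (cx,cy),(a,b),t=cv2.minAreaRect((p[:,:2]*1000).astype(np.float32))
        if a<b: a,b,t=b,a,t+90
        t=(t+90)%180-90
        out.append((ce[i].round().astype(int).tolist(),round(cx,1),round(cy,1),round(a,1),round(b,1),round(t,1),round(med[2]*1000,1),st[i,4]))
    return out
E
python3 - <<'E'
from h import *
for n in ["scene","side","wrist"]:
    c=dict(np.load(n+"0.npz")); fi=n=="wrist"
    print(n,"tops");[print(*r) for r in rects(c,.049,.062,None,fi)]
    print("casing");[print(*r) for r in rects(c,.026,.038,lambda H,S,V:(V>60),fi,150)]
    print("display");[print(*r) for r in rects(c,.026,.04,lambda H,S,V:(S>120)&(H>100)&(H<135),fi,15)]
E
```

```text
scene tops
[132, 114] 419.8 -653.8 127.1 88.4 8.2 57.0 242
[233, 150] 381.6 -270.3 70.4 20.3 -19.3 55.0 136
[289, 160] 325.6 -125.2 72.6 43.4 -14.9 55.8 303
[247, 175] 437.0 -161.9 74.0 41.5 9.7 55.9 332
[311, 183] 363.8 -22.9 71.9 44.4 -69.7 55.9 355
[281, 210] 480.9 -6.6 71.7 29.8 -12.2 55.5 310
[341, 234] 461.0 143.2 70.5 35.6 -22.0 55.8 415
[413, 242] 385.7 271.8 73.6 51.4 -1.6 55.9 644
[518, 328] 455.1 530.5 60.5 29.8 -77.2 55.8 197
casing
[133, 122] 435.1 -627.5 141.9 72.5 -23.9 32.2 185
[45, 163] 705.1 -635.5 201.7 130.3 -0.6 33.2 2249
[164, 165] 517.2 -386.8 139.4 97.9 18.8 32.9 929
[192, 242] 663.1 -105.2 134.4 108.7 0.3 33.0 1584
[411, 256] 395.9 287.8 85.1 41.3 -35.5 32.3 160
[271, 293] 657.0 126.2 135.4 82.0 20.9 32.9 1748
[415, 325] 548.0 381.4 134.5 70.0 -10.9 32.8 1954
[515, 336] 456.2 529.3 59.1 26.5 -82.1 32.1 166
display
[177, 153] 465.3 -399.6 40.0 14.7 -79.0 34.0 36
[212, 230] 609.9 -97.6 46.4 14.9 89.0 33.5 84
[341, 245] 470.5 153.3 73.0 31.2 -45.6 33.2 168
[284, 273] 606.5 113.5 34.0 15.1 -68.9 33.7 79
[438, 311] 497.4 398.1 27.9 14.8 75.3 33.3 84
side tops
[378
[... 776 characters left out ...]
2.4 84
[341, 272] 459.5 159.3 74.3 26.3 -2.2 33.3 136
wrist tops
[166, 66] 459.4 142.8 71.0 32.6 -23.5 55.2 2440
[95, 242] 362.3 -23.3 70.3 41.0 -68.0 55.4 1974
[196, 226] 480.6 -7.8 70.5 27.2 -13.3 55.3 1994
[90, 326] 324.8 -127.2 71.2 39.9 -16.4 55.4 1393
[157, 354] 417.6 -158.6 35.5 22.6 12.2 55.3 307
casing
[379, 81] 656.8 126.0 132.9 81.0 20.5 32.4 8726
[116, 230] 379.2 -16.2 69.5 3.4 -67.7 32.2 397
[209, 212] 486.8 2.4 73.7 22.6 -32.6 32.2 273
[373, 302] 663.1 -105.2 132.7 105.6 0.6 32.5 6902
[104, 311] 335.9 -115.3 78.8 33.5 -43.5 32.2 409
display
[204, 79] 491.2 129.0 31.4 1.9 66.3 33.1 157
[328, 90] 604.9 113.0 39.0 19.0 -69.6 32.8 861
[332, 305] 609.6 -99.9 50.4 17.4 -88.8 32.9 722
```

```bash
cat > go.py <<'E'
# usage: go.py x y z(mm) yaw(deg): shift/turn in tool axes from present pose to TCP target, pointing down
import sys,numpy as np
from scipy.spatial.transform import Rotation as R
from bench import read_state
def go(x,y,z,psi):
    s=read_state(); R0=R.from_rotvec(s["orientation"]); p=np.radians(psi)
    ty=np.array([-np.sin(p),np.cos(p),0]); tz=np.array([0,0,-1.]); T=R.from_matrix(np.c_[np.cross(ty,tz),ty,tz])
    rv=(R0.inv()*T).as_rotvec(); d=R0.inv().apply(np.array([x,y,z])/1000-s["position"])
    print("t%.1f"%s["time_s"],"rot",rv.round(3),"d",d.round(4),"w%.2f"%s["width"],"rows>=%.1f"%max(np.linalg.norm(rv)/.125,np.linalg.norm(d)/.0417))
if __name__=="__main__":
    a=list(map(float,sys.argv[1:]))
    for i in range(0,len(a),4): go(*a[i:i+4])
E
python3 go.py 480.3 -6.9 130 -13.2 480.3 -6.9 29 -13.2
python3 -c "
import cv2;i=cv2.imread('pics/side0.png')[120:350,300:440];cv2.imwrite('pics/crop0.png',cv2.resize(i,None,fx=2.6,fy=2.6,interpolation=cv2.INTER_CUBIC))"
```

```text
t0.1 rot [-1.00e-03 -1.00e-03 -1.34e+00] d [-0.007  -0.1194  0.1008] w1.00 rows>=10.7
t0.1 rot [-1.00e-03 -1.00e-03 -1.34e+00] d [-0.007  -0.1193  0.2018] w1.00 rows>=10.7
```

View pics/crop0.png

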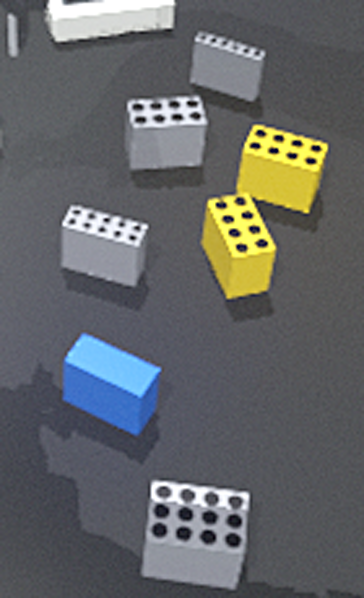

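The crop confirms the choices: one row at crop (228,45), 2x4 at (165,110), 2x5 at (103,222) and 3x4 at (197,515). The yellow and blue blocks are left alone. I start with block26.

```bash
python3 -m creep '0 0 -0.11 0 -0.01 0.01 1;0 0 -0.22 0 -0.02 0.02 1;0 0 -0.33 0 -0.03 0.03 1;0 0 -0.44 0 -0.04 0.04 1;0 0 -0.55 0 -0.05 0.05 1;0 0 -0.67 0 -0.06 0.06 1;0 0 -0.79 -0.003 -0.07 0.07 0.8;0 0 -0.91 -0.004 -0.08 0.08 0.8;0 0 -1.03 -0.005 -0.09 0.085 0.8;0 0 -1.15 -0.006 -0.105 0.09 0.8;0 0 -1.26 -0.007 -0.115 0.1 0.8;0 0 -1.34 -0.007 -0.119 0.101 0.8'
python3 go.py 480.3 -6.9 130 -13.2 480.3 -6.9 29 -13.2
python3 - <<'E'
from h import *
c=read_camera("wrist"); cv2.imwrite("pics/w1.png",c["frame"])
[print(*r) for r in rects(c,.049,.062,None,True)]
print(read_state()["joint_pos"])
E
```

```text
time_s: 1.15
position: [0.4791, -0.0068, 0.1285]
orientation: [-0.352, -3.119, -0.001]
force: [-0.0, -0.6, -0.4]
width: 0.803
finger_force: 0.0
t1.1 rot [ 0.    -0.003  0.005] d [-0.0012  0.0001 -0.0015] w0.80 rows>=0.0
t1.1 rot [ 0.    -0.003  0.005] d [-0.0014  0.0001  0.0995] w0.80 rows>=2.4
[250, 80] 361.8 -23.9 70.5 39.0 -68.3 55.4 7475
[631, 60] 383.8 251.9 71.4 23.2 -10.4 54.7 1392
[92, 79] 324.1 -127.3 70.2 40.0 -15.0 55.4 4951
[533, 182] 459.0 142.3 70.4 33.4 -23.5 55.1 4364
[97, 247] 436.3 -163.2 70.5 40.1 13.2 55.4 4212
[321, 257] 480.0 -7.8 70.8 26.3 -13.3 55.4 4394
[-2.87776581e-01 -2.62930716e-01 -4.37504913e-01  1.39854878e+00
 -1.03148928e-04 -6.68647841e-02]
```

```bash
python3 -m creep '0 0 0.005 0 0 0.03 0.8;0 0 0.005 -0.001 0 0.06 0.8;0 0 0.005 -0.001 0 0.085 0.8;0 0 0.005 -0.001 0 0.0985 0.8;0 0 0.005 -0.001 0 0.0985 0.8;0 0 0.005 -0.001 0 0.0985 0;0 0 0.005 -0.001 0 0.0985 0;0 0 0.005 -0.001 0 0.0985 0;0 0 0.005 -0.001 0 0.0985 0;0 0 0.005 -0.001 0 0.0985 0'
python3 -m creep '0 0 0 0 0 0 0;0 0 0 0 0 0 0'
python3 go.py 480.3 -6.9 29 -13.2 480.3 -6.9 170 -13.2
```

```text
time_s: 2.03
position: [0.4832, -0.0076, 0.0335]
orientation: [0.37, 3.117, -0.001]
force: [-1.8, -0.1, 7.1]
width: 0.289
finger_force: 59.2
time_s: 2.2
position: [0.4832, -0.0076, 0.0335]
orientation: [0.37, 3.117, -0.001]
force: [-1.1, -1.1, 6.9]
width: 0.292
finger_force: 59.2
t2.2 rot [-0.     0.003 -0.006] d [ 0.003  -0.      0.0045] w0.29 rows>=0.1
t2.2 rot [-0.     0.003 -0.006] d [ 0.0026 -0.     -0.1365] w0.29 rows>=3.3
```

```bash
python3 -m creep '0 0 0 0 0 -0.01 0;0 0 0 0 0 -0.03 0;0 0 0 0 0 -0.06 0;0 0 0 0 0 -0.09 0;0 0 0 0 0 -0.12 0;0 0 0 0 0 -0.135 0;0 0 0 0 0 -0.135 0'
python3 go.py 664.1 129.2 120 20.5 664.1 129.2 170 20.5
python3 - <<'E'
from h import *
c=read_camera("wrist"); cv2.imwrite("pics/w2.png",c["frame"])
c=read_camera("side"); cv2.imwrite("pics/s2.png",c["frame"])
[print(*r) for r in rects(c,.12,.22,lambda H,S,V:(S<60)&(V>110))]
E
```

```text
time_s: 2.78
position: [0.4839, -0.0078, 0.1715]
orientation: [0.369, 3.114, -0.002]
force: [0.5, -1.1, -2.5]
width: 0.288
finger_force: 59.7
t2.8 rot [-0.002  0.006 -0.594] d [-0.1429  0.1753  0.0524] w0.29 rows>=5.6
t2.8 rot [-0.002  0.006 -0.594] d [-0.1432  0.1753  0.0024] w0.29 rows>=5.4
[342, 173] 476.9 7.5 72.4 47.2 9.5 167.0 720
```

View pics/w2.png

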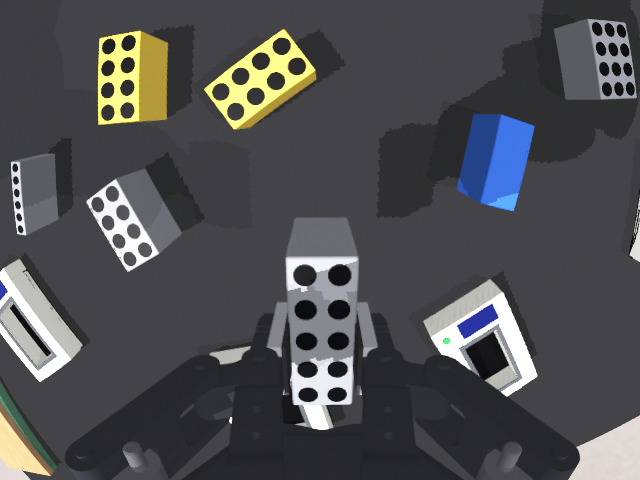

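The wrist view shows block26 upright between the pads, top face at about (322,330). The path to heater26 is clear.

```bash
cat >> h.py <<'E'
from scipy.spatial.transform import Rotation as Rot
def held():
    c=read_camera("wrist"); s=read_state(); W=cloud(c,True); B=Rot.from_rotvec(s["orientation"]).as_matrix()
    T=(W-s["position"])@B
    m=(T[...,2]>-.034)&(T[...,2]<-.008)&(abs(T[...,0])<.06)&(abs(T[...,1])<.03)&(c["frame"].min(-1)>90)
    n,l,st,_=cv2.connectedComponentsWithStats(m.astype(np.uint8)); i=1+np.argmax(st[1:,4]); m=l==i
    p=T[m]; a,*_=np.linalg.lstsq(np.c_[p[:,:2],np.ones(len(p))],p[:,2],rcond=None)
    r=cv2.minAreaRect((W[m][:,:2]*1000).astype(np.float32)); q=cv2.minAreaRect((p[:,:2]*1000).astype(np.float32))
    print("TCP",(s["position"]*1000).round(1),"held top world",np.round(r[0],1),"tool xy",np.round(q[0],1),np.round(q[1],1),"ang",round(q[2],1),"z",np.median(W[m][:,2]).round(4),"slope xy",a[:2].round(3))
    return c
E
python3 -m creep '0 0 -0.04 -0.01 0.01 0 0;0 0 -0.1 -0.03 0.035 0 0;0 0 -0.18 -0.05 0.06 0 0;0 0 -0.27 -0.07 0.085 0.01 0;0 0 -0.36 -0.09 0.11 0.02 0;0 0 -0.45 -0.11 0.135 0.03 0;0 0 -0.52 -0.125 0.155 0.04 0;0 0 -0.57 -0.135 0.167 0.05 0;-0.002 0.006 -0.594 -0.143 0.175 0.052 0;-0.002 0.006 -0.594 -0.143 0.175 0.052 0'
python3 - <<'E'
from h import *
c=held(); cv2.imwrite("pics/w3.png",c["frame"])
print("casing");[print(*r) for r in rects(c,.026,.038,lambda H,S,V:(V>60),True,800)]
E
python3 go.py 664.1 129.2 100 20.5
```

```text
time_s: 3.72
position: [0.6611, 0.1306, 0.1107]
orientation: [0.561, -3.08, -0.006]
force: [0.9, 0.1, -2.8]
width: 0.289
finger_force: 59.7
TCP [660.7 129.9 111.8] held top world [658.6 128.7] tool xy [ 2.6 -0.4] [39.1 71. ] ang 90.0 z 0.1324 slope xy [0.028 0.001]
casing
[47, 142] 662.8 -105.1 133.3 106.8 0.6 32.4 9834
[316, 207] 648.1 122.9 114.6 80.8 20.7 32.4 13661
[618, 258] 565.4 377.2 95.7 70.0 -11.0 32.0 3206
t3.8 rot [ 0.005 -0.009  0.001] d [-0.003  -0.0019  0.0117] w0.29 rows>=0.3
```

View pics/w3.png

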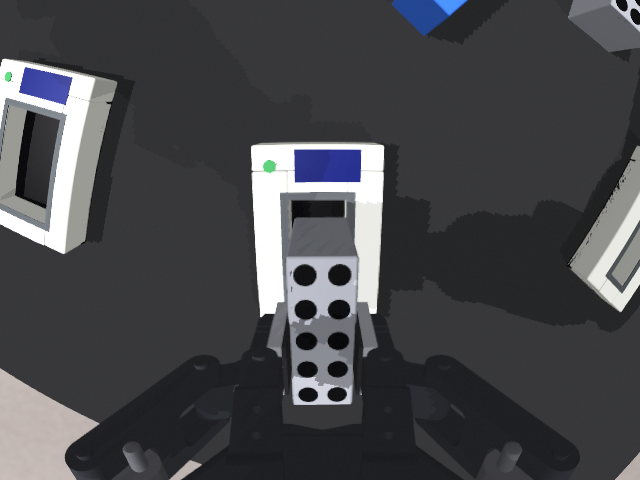

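The wrist view shows block26 above heater26's bay, whose opening is at about (318,205), laterally aligned. It needs a few mm of correction along the bay.

```bash
python3 go.py 666.5 129.9 75 20.6
python3 -m creep '0.003 -0.005 0 -0.003 -0.001 0.003 0;0.005 -0.009 0 -0.0055 -0.002 0.012 0;0.005 -0.009 0 -0.0055 -0.002 0.024 0;0.005 -0.009 0 -0.0055 -0.002 0.034 0;0.005 -0.009 0 -0.0055 -0.002 0.037 0;0.005 -0.009 0 -0.0055 -0.002 0.037 0'
python3 go.py 666.5 129.9 42 20.6
python3 -c "
from h import *
held()"
```

```text
t3.8 rot [ 0.005 -0.009 -0.001] d [-0.0057 -0.0022  0.0367] w0.29 rows>=0.9
time_s: 4.27
position: [0.6661, 0.1294, 0.0758]
orientation: [-0.559, 3.09, -0.0]
force: [1.1, -0.5, -2.2]
width: 0.295
finger_force: 59.7
t4.3 rot [-0.     0.001 -0.002] d [-0.0005  0.0003  0.0338] w0.30 rows>=0.8
TCP [666.8 129.5  77. ] held top world [663.8 127.5] tool xy [ 3.6 -0.8] [27.  70.7] ang 89.9 z 0.0976 slope xy [-0.003  0.01 ]
```

```bash
python3 -m creep '0 0 0 0 0.001 0.008 0;0 0 0 0 0.001 0.018 0;0 0 0 0 0.001 0.026 0;0 0 0 0 0.001 0.031 0;0 0 0 0 0.001 0.034 0;0 0 0 0 0.001 0.036 0;0 0 0 0 0.001 0.036 0'
python3 -c "
from h import *
held()"
```

```text
time_s: 4.9
position: [0.6674, 0.1306, 0.0419]
orientation: [-0.559, 3.087, -0.001]
force: [-0.5, -1.0, -2.4]
width: 0.291
finger_force: 59.7
TCP [667.6 130.6  42. ] held top world [644.8 121.1] tool xy [24.6 -1. ] [27.8 26.8] ang 0.9 z 0.0636 slope xy [-0.004  0.007]
```

```bash
python3 -m creep '0 0 0 0 0 0.001 0;0 0 0 0 0 0.002 0;0 0 0 0 0 0.002 0'
```

```text
time_s: 5.2
position: [0.6679, 0.1306, 0.0416]
orientation: [-0.559, 3.086, -0.002]
force: [-4.2, -1.2, 9.1]
width: 0.287
finger_force: 61.0
```

```bash
python3 -m creep '0 0 0 0 0 -0.002 0.5;0 0 0 0 0 -0.002 0.5;0 0 0 0 0 -0.002 0.5;0 0 0 0 0 -0.003 0.5;0 0 0 0 0 -0.02 0.5;0 0 0 0 0 -0.05 0.5;0 0 0 0 0 -0.08 0.5;0 0 0 0 0 -0.1 0.5;0 0 0 0 0 -0.1 0.6'
python3 - <<'E'
from h import *
c=read_camera("side"); [print(*r) for r in rects(c,.045,.075,None)]
c=read_camera("scene"); [print(*r) for r in rects(c,.057,.075,None)]
c=read_camera("wrist"); [print(*r) for r in rects(c,.045,.075,None,True)]
E
python3 go.py 436.5 -162 160 12 436.5 -162 130 12
```

```text
time_s: 5.95
position: [0.6695, 0.1306, 0.1457]
orientation: [-0.558, 3.08, -0.003]
force: [0.2, 1.1, 0.2]
width: 0.597
finger_force: 0.0
[379, 60] 419.6 -653.8 123.0 97.3 9.9 60.6 719
[388, 139] 380.1 -268.1 70.3 17.7 -22.6 53.0 163
[363, 165] 436.2 -160.6 71.1 42.8 12.3 54.2 380
[409, 178] 324.0 -125.9 70.6 42.8 -15.0 54.6 402
[392, 208] 361.6 -21.2 75.1 38.9 -69.4 54.9 450
[246, 245] 664.8 130.5 70.1 30.2 20.7 62.1 492
[342, 262] 458.8 145.2 71.6 33.7 -24.3 54.6 518
[375, 320] 384.2 273.4 70.0 52.5 -1.7 55.2 965
[331, 474] 436.3 546.1 58.0 23.6 0.8 62.6 173
[130, 108] 421.1 -658.2 124.5 94.0 10.7 63.2 662
[268, 285] 666.4 129.3 71.6 26.8 20.9 63.7 438
[520, 324] 452.6 530.6 60.7 32.5 -75.4 65.6 279
[435, 6] 491.3 141.5 27.1 13.0 -67.3 54.7 467
[617, 15] 411.6 278.1 63.1 34.1 -53.4 54.9 1467
[321, 246] 665.1 128.5 70.7 26.2 20.6 63.3 4450
t6.1 rot [-0.001  0.004  0.149] d [ 0.3182 -0.1933 -0.0217] w0.60 rows>=8.9
t6.1 rot [-0.001  0.004  0.149] d [ 0.3183 -0.1932  0.0083] w0.60 rows>=8.9
```

Block26 is seated, with its top 63 mm up and centred in the bay. Next is block38.

```bash
python3 -m creep '0 0 0.01 0.015 -0.01 0 0.8;0 0 0.03 0.05 -0.03 0 0.8;0 0 0.05 0.085 -0.052 0 0.8;0 0 0.07 0.12 -0.073 0 0.8;0 0 0.09 0.155 -0.094 0 0.8;0 0 0.11 0.19 -0.115 0 0.8;0 0 0.125 0.225 -0.137 0 0.8;0 0 0.14 0.26 -0.158 0 0.8;0 0 0.149 0.29 -0.175 0 0.8;0 0 0.149 0.308 -0.187 0.005 0.8;0 0 0.149 0.3182 -0.193 0.01 0.8;0 0 0.149 0.3182 -0.193 0.012 0.8'
python3 - <<'E'
from h import *
c=read_camera("wrist"); [print(*r) for r in rects(c,.045,.062,None,True)]
E
python3 go.py 436.5 -162 28 12
```

```text
time_s: 7.1
position: [0.4346, -0.1628, 0.1247]
orientation: [-0.323, 3.123, 0.002]
force: [-0.6, 1.3, -0.6]
width: 0.802
finger_force: 0.0
[419, 97] 324.1 -127.7 70.7 38.8 -15.4 55.3 7576
[169, 141] 380.3 -271.1 70.8 15.1 -20.4 55.2 2834
[542, 198] 362.0 -24.1 71.6 38.9 -68.3 55.2 5066
[321, 258] 436.1 -163.7 70.4 38.1 13.1 55.4 6612
[623, 346] 462.8 140.5 61.4 35.1 -23.2 54.6 1215
t7.2 rot [ 0.001  0.002 -0.003] d [-0.0009 -0.0005  0.0967] w0.80 rows>=2.3
```

```bash
python3 -m creep '0 0 -0.01 0 -0.001 0.03 0.8;0 0 -0.02 -0.001 -0.001 0.06 0.8;0 0 -0.02 -0.001 -0.001 0.085 0.8;0 0 -0.02 -0.001 -0.001 0.098 0.8;0 0 -0.02 -0.001 -0.001 0.098 0.8;0 0 -0.02 -0.001 -0.001 0.098 0;0 0 -0.02 -0.001 -0.001 0.098 0;0 0 -0.02 -0.001 -0.001 0.098 0;0 0 -0.02 -0.001 -0.001 0.098 0;0 0 -0.02 -0.001 -0.001 0.098 0'
python3 -m creep '0 0 0 0 0 -0.005 0;0 0 0 0 0 -0.02 0;0 0 0 0 0 -0.05 0;0 0 0 0 0 -0.08 0;0 0 0 0 0 -0.11 0;0 0 0 0 0 -0.13 0;0 0 0 0 0 -0.14 0;0 0 0 0 0 -0.14 0'
python3 go.py 524.6 -382.4 165 19.2 524.6 -382.4 110 19.2
python3 -c "
from h import *
c=held()
[print(*r) for r in rects(c,.026,.038,lambda H,S,V:(V>60),True,800)]"
```

```text
time_s: 7.98
position: [0.4394, -0.1629, 0.0303]
orientation: [-0.359, 3.115, -0.003]
force: [0.3, 2.1, 6.9]
width: 0.431
finger_force: 62.1
time_s: 8.65
position: [0.4386, -0.1632, 0.1711]
orientation: [-0.358, 3.114, -0.005]
force: [0.4, 0.5, -3.6]
width: 0.43
finger_force: 61.0
t8.7 rot [-0.004  0.006 -0.106] d [-0.034  -0.2329  0.0072] w0.43 rows>=5.6
t8.7 rot [-0.004  0.006 -0.106] d [-0.0336 -0.2327  0.0622] w0.43 rows>=5.8
TCP [ 438.  -162.8  169.1] held top world [ 435.6 -163.5] tool xy [ 2.4 -0.2] [71.2 51.9] ang 0.0 z 0.1959 slope xy [0.08  0.002]
[81, 249] 516.8 -387.5 132.8 94.6 18.9 32.4 7083
[335, 413] 626.3 -113.1 98.3 48.7 -79.9 32.4 981
```

```bash
python3 -m creep '0 0 -0.02 -0.002 -0.01 0 0;0 0 -0.04 -0.007 -0.035 0 0;0 0 -0.06 -0.012 -0.068 0 0;-0.002 0.003 -0.08 -0.017 -0.1 0 0;-0.004 0.006 -0.1 -0.022 -0.135 0.005 0;-0.004 0.006 -0.106 -0.027 -0.17 0.015 0;-0.004 0.006 -0.106 -0.032 -0.2 0.03 0;-0.004 0.006 -0.106 -0.035 -0.222 0.045 0;-0.004 0.006 -0.106 -0.036 -0.233 0.06 0;-0.004 0.006 -0.106 -0.036 -0.2335 0.062 0;-0.004 0.006 -0.106 -0.036 -0.2335 0.062 0'
python3 go.py 526.8 -383.2 70 19
python3 -c "
from h import *
c=held();cv2.imwrite('pics/w5.png',c['frame'])
[print(*r) for r in rects(c,.026,.038,lambda H,S,V:(V>60),True,800)]
[print(*r) for r in rects(c,.0,.038,lambda H,S,V:(V<60),True,800)]"
```

```text
time_s: 9.62
position: [0.5244, -0.3803, 0.1036]
orientation: [0.522, -3.092, -0.012]
force: [-0.8, 0.5, -1.7]
width: 0.431
finger_force: 61.2
t9.6 rot [ 0.008 -0.004  0.003] d [-0.0014 -0.0038  0.0335] w0.43 rows>=0.8
TCP [ 525.1 -380.3  105.4] held top world [ 521.4 -381.2] tool xy [3.9 0.6] [52.1 70.6] ang 89.8 z 0.1284 slope xy [ 0.054 -0.002]
[43, 45] 439.2 -613.6 67.6 14.0 1.1 32.1 954
[309, 196] 509.0 -390.4 115.4 92.8 18.5 32.4 14623
[28, 339] 703.1 -618.1 201.4 90.1 -1.5 32.4 8696
[563, 417] 600.5 -99.6 111.6 38.6 68.7 32.1 1218
[624, 454] 666.7 101.5 138.0 43.7 30.3 31.8 838
[84, 44] 431.8 -599.0 73.1 34.7 11.7 0.7 2102
[515, 255] 473.6 -202.1 293.5 139.6 -77.1 0.5 16509
[314, 208] 497.5 -395.2 49.0 24.5 -64.5 8.3 1620
[77, 349] 705.3 -564.9 210.6 23.4 -5.1 0.6 1407
```

View pics/w5.png

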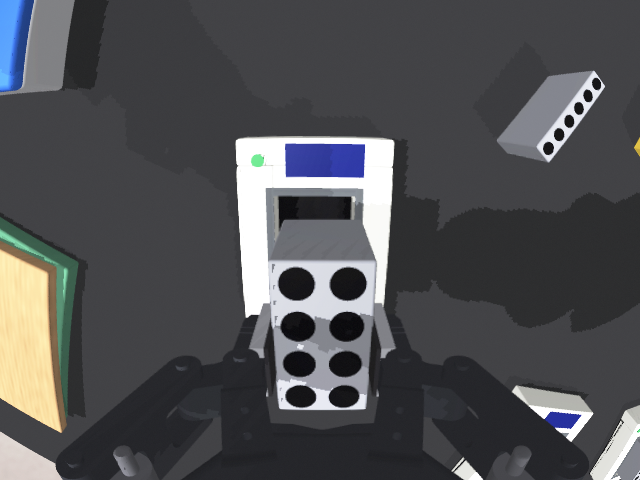

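Block38 hangs above heater38 with the bay opening at about (314,208). The floor measures 49 mm wide, which matches. It needs about 4 mm of sideways correction.

```bash
python3 -m creep '0.004 -0.002 0.001 -0.001 -0.002 0.002 0;0.008 -0.004 0.003 -0.002 -0.0045 0.01 0;0.008 -0.004 0.003 -0.002 -0.0045 0.022 0;0.008 -0.004 0.003 -0.002 -0.0045 0.03 0;0.008 -0.004 0.003 -0.002 -0.0045 0.033 0;0.008 -0.004 0.003 -0.002 -0.0045 0.033 0'
python3 go.py 526.8 -383.4 38 19
python3 -c "
from h import *
held()"
```

```text
time_s: 10.17
position: [0.5286, -0.3843, 0.0724]
orientation: [-0.519, 3.097, -0.004]
force: [-0.5, -0.2, -4.0]
width: 0.431
finger_force: 61.2
t10.2 rot [-0.003  0.001  0.001] d [0.0015 0.0015 0.0344] w0.43 rows>=0.8
TCP [ 528.9 -384.7   73.4] held top world [ 525.5 -385. ] tool xy [3.3 0.8] [51.6 70.6] ang 89.7 z 0.0972 slope xy [ 0.059 -0.002]
```

```bash
python3 -m creep '0 0 0 0.001 0.001 0.008 0;0 0 0 0.001 0.001 0.018 0;0 0 0 0.001 0.001 0.026 0;0 0 0 0.001 0.001 0.031 0;0 0 0 0.001 0.001 0.034 0;0 0 0 0.001 0.001 0.035 0;0 0 0 0.001 0.001 0.035 0'
python3 -m creep '0 0 0 0 0 0.001 0;0 0 0 0 0 0.002 0;0 0 0 0 0 0.002 0'
```

```text
time_s: 10.8
position: [0.5282, -0.3848, 0.039]
orientation: [-0.519, 3.095, -0.007]
force: [1.1, 0.1, -2.7]
width: 0.434
finger_force: 61.3
time_s: 11.05
position: [0.5285, -0.3851, 0.0384]
orientation: [-0.519, 3.095, -0.009]
force: [-2.6, 0.7, 4.2]
width: 0.43
finger_force: 62.0
```

```bash
python3 -m creep '0 0 0 0 0 -0.001 0.7;0 0 0 0 0 -0.001 0.7;0 0 0 0 0 -0.001 0.7;0 0 0 0 0 -0.002 0.7;0 0 0 0 0 -0.02 0.7;0 0 0 0 0 -0.05 0.7;0 0 0 0 0 -0.08 0.7;0 0 0 0 0 -0.105 0.7;0 0 0 0 0 -0.11 0.7;0 0 0 0 0 -0.11 0.7'
python3 - <<'E'
from h import *
for n in ["side","scene","wrist"]:
    c=read_camera(n); [print(n,*r) for r in rects(c,.045,.075,None,n=="wrist") if r[1]>350 and -500<r[2]<-220]
E
python3 go.py 380.2 -270.3 150 -20.5 380.2 -270.3 120 -20.5
```

```text
time_s: 11.88
position: [0.5288, -0.3855, 0.15]
orientation: [-0.519, 3.093, -0.013]
force: [0.3, -0.5, 0.6]
width: 0.703
finger_force: 0.0
side [336, 108] 524.5 -381.5 71.9 45.9 17.1 61.3 345
side [388, 139] 380.6 -267.3 72.0 16.7 -18.3 53.7 166
scene [233, 150] 382.0 -269.8 70.9 20.6 -16.9 54.3 173
scene [159, 158] 526.5 -384.8 78.5 43.6 18.9 62.7 422
wrist [540, 112] 380.6 -271.7 70.5 15.2 -19.8 54.9 2014
wrist [321, 244] 525.5 -386.4 70.6 38.3 19.2 63.3 6222
t12.0 rot [-0.002  0.002  0.69 ] d [ 0.102   0.1553 -0.0052] w0.70 rows>=5.5
t12.0 rot [-0.002  0.002  0.69 ] d [0.1021 0.1554 0.0248] w0.70 rows>=5.5
```

Block38 is seated, its top flat at 63 mm. Next is block14.

```bash
python3 -m creep '0 0 0.07 0.005 0.008 0 0.6;0 0 0.16 0.02 0.03 0 0.6;0 0 0.26 0.035 0.055 0 0.6;0 0 0.36 0.05 0.08 0 0.6;0 0 0.46 0.067 0.105 0.003 0.6;0 0 0.56 0.083 0.128 0.01 0.6;0 0 0.64 0.096 0.147 0.018 0.6;0 0 0.68 0.102 0.155 0.024 0.6;0 0 0.68 0.102 0.155 0.025 0.6'
python3 - <<'E'
from h import *
c=read_camera("wrist"); [print(*r) for r in rects(c,.045,.062,None,True) if r[0][0]>200]
E
python3 go.py 380.3 -271 30 -20.3;  python3 go.py 380.3 -271 25 -20.3
```

```text
time_s: 12.78
position: [0.3789, -0.269, 0.1185]
orientation: [0.546, 3.092, -0.001]
force: [0.2, 0.5, -0.6]
width: 0.603
finger_force: 0.0
[509, 106] 324.2 -128.0 70.3 39.5 -15.8 55.2 6732
[621, 136] 362.7 -27.2 66.1 39.3 -68.0 54.9 2634
[320, 261] 379.8 -271.0 69.5 14.2 -20.7 55.3 2504
t12.8 rot [-0.001  0.003  0.007] d [-0.0003 -0.0006  0.0893] w0.60 rows>=2.1
t12.8 rot [-0.001  0.003  0.007] d [-0.0003 -0.0006  0.0943] w0.60 rows>=2.3
```

```bash
python3 -m creep '0 0 0.007 0 -0.001 0.03 0.6;0 0 0.007 0 -0.001 0.06 0.6;0 0 0.007 0 -0.001 0.083 0.6;0 0 0.007 0 -0.001 0.0915 0.6;0 0 0.007 0 -0.001 0.0915 0.6;0 0 0.007 0 -0.001 0.0915 0;0 0 0.007 0 -0.001 0.0915 0;0 0 0.007 0 -0.001 0.0915 0;0 0 0.007 0 -0.001 0.0915 0;0 0 0.007 0 -0.001 0.0915 0;0 0 0.007 0 -0.001 0.0915 0'
python3 -m creep '0 0 0 0 0 -0.005 0;0 0 0 0 0 -0.02 0;0 0 0 0 0 -0.05 0;0 0 0 0 0 -0.08 0;0 0 0 0 0 -0.11 0;0 0 0 0 0 -0.14 0;0 0 0 0 0 -0.15 0;0 0 0 0 0 -0.15 0'
python3 go.py 450 50 180 -15 555.3 381 180 -10.9 555.3 381 110 -10.9
python3 -c "
from h import *
held();print(read_state()['joint_pos'])"
```

```text
time_s: 13.75
position: [0.3818, -0.2736, 0.0314]
orientation: [0.553, 3.086, -0.008]
force: [0.8, -0.0, 7.2]
width: 0.15
finger_force: 59.5
time_s: 14.42
position: [0.3813, -0.2731, 0.1827]
orientation: [0.553, 3.084, -0.01]
force: [-0.1, -0.3, -1.7]
width: 0.153
finger_force: 58.5
t14.4 rot [-0.005  0.009 -0.093] d [0.0478 0.3268 0.0006] w0.15 rows>=7.9
t14.4 rot [-0.006  0.009 -0.164] d [ 0.064   0.6738 -0.0012] w0.15 rows>=16.2
t14.4 rot [-0.006  0.009 -0.164] d [0.0647 0.6741 0.0688] w0.15 rows>=16.3
TCP [ 380.7 -272.4  180.3] held top world [ 378.2 -272.8] tool xy [ 2.  -1.4] [71.3 27.2] ang 11.0 z 0.2065 slope xy [0.066 0.005]
[-9.01775402e-01 -3.19267173e-01 -3.90966106e-01  1.49173235e+00
  4.69419851e-04 -5.47026377e-01]
```

```bash
python3 -m creep '0 0 -0.01 0.001 0.01 0 0;0 0 -0.02 0.004 0.035 0 0;-0.003 0.004 -0.03 0.007 0.073 0 0;-0.006 0.009 -0.04 0.011 0.112 0 0;-0.006 0.009 -0.05 0.014 0.15 0 0;-0.006 0.009 -0.06 0.018 0.19 0 0;-0.006 0.009 -0.07 0.022 0.23 0 0;-0.006 0.009 -0.08 0.026 0.27 0 0;-0.006 0.009 -0.09 0.029 0.31 0 0;-0.006 0.009 -0.1 0.033 0.35 0 0;-0.006 0.009 -0.11 0.037 0.39 0 0;-0.006 0.009 -0.12 0.041 0.43 0 0'
python3 go.py 555.3 381 105 -10.9
```

```text
time_s: 15.47
position: [0.4898, 0.1483, 0.176]
orientation: [-0.365, -3.114, -0.005]
force: [1.0, -0.8, -1.9]
width: 0.147
finger_force: 58.7
t15.5 rot [ 0.003 -0.007 -0.043] d [-0.0105  0.2413  0.0716] w0.15 rows>=6.0
```

```bash
python3 -m creep '0 0 -0.01 -0.001 0.035 0 0;0 0 -0.02 -0.003 0.07 0.003 0;0 0 -0.03 -0.004 0.105 0.01 0;0 0 -0.04 -0.006 0.14 0.02 0;0 0 -0.043 -0.008 0.172 0.032 0;0 0 -0.043 -0.01 0.2 0.045 0;0 0 -0.043 -0.011 0.222 0.058 0;0 0 -0.043 -0.012 0.232 0.066 0;0 0 -0.043 -0.012 0.235 0.07 0;0 0 -0.043 -0.012 0.235 0.07 0'
python3 go.py 557.3 380.7 70 -10.9
python3 -c "
from h import *
c=held();cv2.imwrite('pics/w6.png',c['frame'])
[print(*r) for r in rects(c,.026,.038,lambda H,S,V:(V>60),True,800)]
c=read_camera('scene');print(*rects(c,.12,.135,lambda H,S,V:(S<50)&(V>100)))"
```

```text
time_s: 16.3
position: [0.5552, 0.3718, 0.1058]
orientation: [-0.298, -3.119, -0.003]
force: [0.3, -0.7, -1.1]
width: 0.151
finger_force: 58.7
t16.3 rot [ 0.001 -0.008 -0.   ] d [-0.0007  0.0091  0.0358] w0.15 rows>=0.9
TCP [555.8 371.3 107.3] held top world [552.8 371.7] tool xy [ 3.2 -0.1] [71. 14.] ang 0.2 z 0.1296 slope xy [ 0.046 -0.005]
[143, 54] 404.6 285.1 73.5 36.2 -43.6 31.9 863
[339, 210] 546.8 381.7 131.6 68.6 -11.1 32.4 13770
[22, 192] 459.3 157.7 75.9 30.1 -1.5 32.2 966
[74, 375] 637.0 119.9 92.2 82.5 20.8 32.5 3683
([406, 294], 576.5, 367.6, 27.6, 25.8, -8.7, np.float64(130.1), np.int32(172))
```

View pics/w6.png

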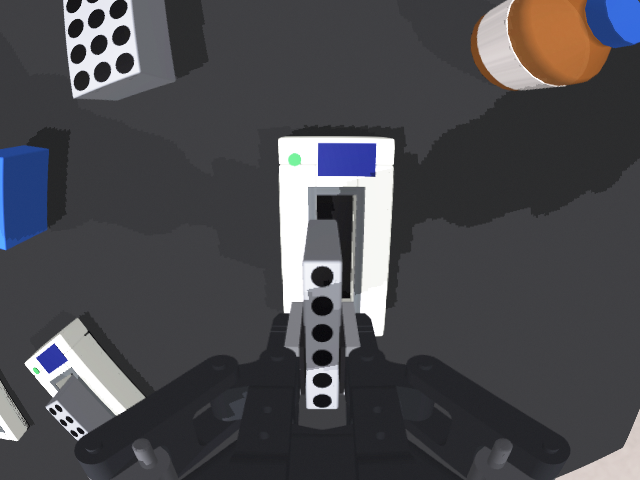

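Block14 (one row of 6) is above heater14 but about 9 mm off towards its left wall. The bay is at about (337,245). I shift it, then descend.

```bash
python3 -m creep '0 -0.004 0 0 0.003 0 0;0.001 -0.008 0 -0.0005 0.006 0.004 0;0.001 -0.008 0 -0.0005 0.009 0.012 0;0.001 -0.008 0 -0.0005 0.009 0.022 0;0.001 -0.008 0 -0.0005 0.009 0.03 0;0.001 -0.008 0 -0.0005 0.009 0.032 0;0.001 -0.008 0 -0.0005 0.009 0.032 0'
python3 go.py 558 380 40 -10.9
python3 -c "
from h import *
held()"
```

```text
time_s: 16.98
position: [0.5586, 0.38, 0.0755]
orientation: [0.301, 3.125, 0.002]
force: [-0.2, 1.1, -1.0]
width: 0.154
finger_force: 58.7
t17.0 rot [ 0.001  0.002 -0.002] d [ 0.0007 -0.0002  0.0354] w0.15 rows>=0.9
TCP [559.1 380.2  76.4] held top world [556. 380.] tool xy [ 3.  -0.8] [70.8 14.2] ang 0.5 z 0.0992 slope xy [0.046 0.001]
```

```bash
python3 -m creep '0 0 0 0.001 0.0003 0.008 0;0 0 0 0.001 0.0003 0.018 0;0 0 0 0.001 0.0003 0.026 0;0 0 0 0.001 0.0003 0.031 0;0 0 0 0.001 0.0003 0.034 0;0 0 0 0.001 0.0003 0.036 0;0 0 0 0.001 0.0003 0.037 0;0 0 0 0.001 0.0003 0.037 0'
python3 -m creep '0 0 0 0 0 0.001 0;0 0 0 0 0 0.002 0;0 0 0 0 0 0.002 0'
```

```text
time_s: 17.7
position: [0.5588, 0.3811, 0.0402]
orientation: [0.3, 3.123, 0.004]
force: [-0.2, 0.2, -1.0]
width: 0.151
finger_force: 58.7
time_s: 17.95
position: [0.5592, 0.3814, 0.0394]
orientation: [0.3, 3.122, 0.005]
force: [-1.9, -0.8, 4.5]
width: 0.152
finger_force: 59.5
```

```bash
python3 -m creep '0 0 0 0 0 -0.001 0.4;0 0 0 0 0 -0.001 0.4;0 0 0 0 0 -0.001 0.4;0 0 0 0 0 -0.002 0.4;0 0 0 0 0 -0.02 0.4;0 0 0 0 0 -0.05 0.5;0 0 0 0 0 -0.08 0.7;0 0 0 0 0 -0.105 0.9;0 0 0 0 0 -0.11 0.95;0 0 0 0 0 -0.11 0.95'
python3 - <<'E'
from h import *
for n in ["side","scene","wrist"]:
    c=read_camera(n); [print(n,*r) for r in rects(c,.045,.075,None,n=="wrist") if r[1]>350 and 210<r[2]<500]
E
python3 go.py 384.8 272.3 140 -1.5
```

```text
time_s: 18.78
position: [0.5597, 0.3815, 0.1511]
orientation: [0.3, 3.119, 0.007]
force: [-0.4, -0.1, -0.9]
width: 0.951
finger_force: 0.0
side [375, 320] 384.1 273.5 70.1 51.9 -1.4 55.2 959
side [276, 363] 555.8 383.4 69.4 15.8 -10.0 61.9 399
scene [412, 251] 408.4 283.4 27.6 25.8 1.3 54.5 104
scene [413, 319] 558.0 381.8 70.6 15.6 -10.7 62.6 435
wrist [121, 46] 384.6 272.1 71.0 51.3 -2.0 55.4 5954
wrist [323, 245] 556.4 381.6 70.3 14.4 -11.0 63.3 2325
t18.9 rot [ 0.001  0.002 -0.166] d [ 0.149  -0.1392  0.0059] w0.95 rows>=4.9
```

Block14 is seated, its top flat at 63 mm. Next is block50.

```bash
python3 -m creep '0 0 -0.03 0.015 -0.014 0 1;0 0 -0.06 0.04 -0.037 0 1;0 0 -0.09 0.067 -0.062 0 1;0 0 -0.12 0.093 -0.087 0.002 1;0 0 -0.15 0.118 -0.11 0.007 1;0 0 -0.166 0.138 -0.129 0.015 1;0 0 -0.166 0.147 -0.138 0.022 1;0 0 -0.166 0.149 -0.139 0.025 1;0 0 -0.166 0.149 -0.139 0.025 1'
python3 - <<'E'
from h import *
c=read_camera("wrist"); [print(*r) for r in rects(c,.045,.062,None,True) if 250<r[0][0]<400]
E
python3 go.py 384.6 272.3 25 -1.8
```

```text
time_s: 19.68
position: [0.3845, 0.2725, 0.1205]
orientation: [0.041, 3.139, 0.002]
force: [0.9, 0.1, 1.1]
width: 0.999
finger_force: 0.0
[321, 258] 384.0 271.5 70.3 50.5 -1.2 55.4 8987
t19.7 rot [0.002 0.004 0.005] d [ 0.0012 -0.0008  0.0963] w1.00 rows>=2.3
```

```bash
python3 -m creep '0 0 -0.005 0.002 -0.001 0.03 1;0 0 -0.005 0.0035 -0.001 0.06 1;0 0 -0.005 0.0035 -0.001 0.085 1;0 0 -0.005 0.0035 -0.001 0.096 1;0 0 -0.005 0.0035 -0.001 0.096 1;0 0 -0.005 0.0035 -0.001 0.096 0;0 0 -0.005 0.0035 -0.001 0.096 0;0 0 -0.005 0.0035 -0.001 0.096 0;0 0 -0.005 0.0035 -0.001 0.096 0;0 0 -0.005 0.0035 -0.001 0.096 0'
python3 -m creep '0 0 0 0 0 -0.005 0;0 0 0 0 0 -0.02 0;0 0 0 0 0 -0.05 0;0 0 0 0 0 -0.08 0;0 0 0 0 0 -0.11 0;0 0 0 0 0 -0.14 0;0 0 0 0 0 -0.16 0;0 0 0 0 0 -0.16 0'
python3 go.py 671 -105 180 0.5
python3 -c "
from h import *
held()"
```

```text
time_s: 20.57
position: [0.3841, 0.2726, 0.0282]
orientation: [0.033, 3.134, 0.004]
force: [-0.3, -0.2, 5.0]
width: 0.576
finger_force: 64.1
time_s: 21.23
position: [0.3837, 0.2726, 0.1914]
orientation: [0.032, 3.13, 0.007]
force: [0.4, -0.2, -3.2]
width: 0.568
finger_force: 63.5
t21.2 rot [ 0.004  0.011 -0.029] d [-0.2949 -0.3716  0.013 ] w0.57 rows>=11.4
TCP [383.  272.3 188.5] held top world [384.2 272.1] tool xy [-1.4 -0.1] [71.6 60. ] ang 0.5 z 0.2182 slope xy [0.107 0.001]
```

```bash
python3 -m creep '0 0 -0.005 -0.006 -0.008 0 0;0 0.004 -0.01 -0.024 -0.03 0 0;0 0.008 -0.015 -0.047 -0.059 0 0;0.002 0.011 -0.02 -0.07 -0.088 0 0;0.004 0.011 -0.025 -0.094 -0.118 0 0;0.004 0.011 -0.029 -0.118 -0.149 0 0;0.004 0.011 -0.029 -0.142 -0.179 0 0;0.004 0.011 -0.029 -0.166 -0.209 0 0;0.004 0.011 -0.029 -0.19 -0.239 0 0;0.004 0.011 -0.029 -0.213 -0.268 0.005 0;0.004 0.011 -0.029 -0.235 -0.296 0.01 0;0.004 0.011 -0.029 -0.254 -0.32 0.02 0'
python3 go.py 671 -105 105 0.5
```

```text
time_s: 22.28
position: [0.6298, -0.0555, 0.1649]
orientation: [0.011, -3.134, 0.003]
force: [1.0, 0.7, -2.8]
width: 0.57
finger_force: 63.5
t22.3 rot [-0.002 -0.008 -0.001] d [-0.0413 -0.0497  0.0597] w0.57 rows>=2.1
```

```bash
python3 -m creep '0 0 0 -0.012 -0.013 0.01 0;0 -0.002 0 -0.022 -0.025 0.022 0;0 -0.004 0 -0.031 -0.036 0.036 0;-0.001 -0.004 0 -0.037 -0.043 0.048 0;-0.001 -0.004 0 -0.038 -0.045 0.057 0;-0.001 -0.004 0 -0.038 -0.045 0.06 0;-0.001 -0.004 0 -0.038 -0.045 0.06 0'
python3 go.py 671 -105 70 0.5
python3 -c "
from h import *
c=held();cv2.imwrite('pics/w7.png',c['frame'])
[print(*r) for r in rects(c,.026,.038,lambda H,S,V:(V>60),True,800)]"
```

```text
time_s: 22.87
position: [0.6659, -0.0972, 0.1048]
orientation: [0.013, -3.136, -0.0]
force: [-0.6, 0.2, -3.5]
width: 0.573
finger_force: 63.4
t22.9 rot [ 0.    -0.005 -0.   ] d [-0.0052 -0.0078  0.0348] w0.57 rows>=0.9
TCP [666.5 -97.3 106.2] held top world [666.6 -97.1] tool xy [-0.   0.1] [60.  71.7] ang 89.4 z 0.1317 slope xy [0.073 0.001]
[7, 99] 528.0 -336.5 92.3 28.7 0.6 31.6 1208
[302, 196] 651.5 -105.6 110.0 104.4 0.3 32.4 14142
[594, 230] 656.8 125.6 133.1 81.9 20.4 32.2 7888
```

View pics/w7.png

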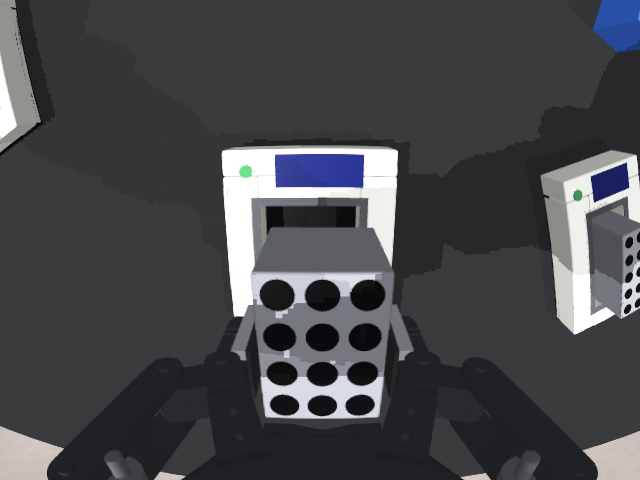

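Block50 (3x4 holes) is above heater50, whose bay opens at about (310,215). It needs 8 mm sideways and 4 mm along.

```bash
sed -i 's/(abs(T\[...,1\])<.03)/(abs(T[...,1])<YM)/; s/def held():/def held(YM=.03):/' h.py
python3 -m creep '0 -0.003 0 -0.001 -0.003 0 0;0 -0.005 0 -0.003 -0.006 0.003 0;0 -0.005 0 -0.0044 -0.0083 0.01 0;0 -0.005 0 -0.0044 -0.0083 0.02 0;0 -0.005 0 -0.0044 -0.0083 0.028 0;0 -0.005 0 -0.0044 -0.0083 0.031 0;0 -0.005 0 -0.0044 -0.0083 0.031 0'
python3 go.py 671 -105.4 36 0.5
python3 -c "
from h import *
held(.022)"
```

```text
time_s: 23.5
position: [0.6704, -0.106, 0.0735]
orientation: [0.013, -3.141, -0.0]
force: [0.8, 0.3, -4.2]
width: 0.573
finger_force: 63.5
t23.5 rot [ 0.    -0.    -0.001] d [-0.0006  0.0006  0.0375] w0.57 rows>=0.9
TCP [ 670.9 -106.1   74.5] held top world [ 671.  -106.1] tool xy [-0.1 -0. ] [71.6 44. ] ang 0.0 z 0.1004 slope xy [0.08  0.003]
```

Block50 hangs about 4.6° nose-down in the grip, so I level it with a small wrist tilt while lowering.

```bash
python3 -m creep '0 0.03 0 0.001 0 0.002 0;0 0.06 0 0.002 0.0005 0.006 0;0 0.08 0 0.002 0.0007 0.012 0;0 0.08 0 0.002 0.0007 0.016 0;0 0.08 0 0.002 0.0007 0.017 0;0 0.08 0 0.002 0.0007 0.017 0'
python3 -c "
from h import *
c=held(.022);B=Rot.from_rotvec(read_state()['orientation']).as_matrix();print('tool z',B[:,2].round(3))"
```

```text
time_s: 24.05
position: [0.6694, -0.1057, 0.0583]
orientation: [0.013, -3.064, 0.002]
force: [0.3, 0.3, -3.4]
width: 0.574
finger_force: 63.5
TCP [ 669.6 -105.7   58.7] held top world [ 671.6 -105.7] tool xy [-0.6  0. ] [71.6 44. ] ang 0.0 z 0.0852 slope xy [0.083 0.003]
tool z [-0.077 -0.002 -0.997]
```

```bash
python3 -m creep '0 0 0 -0.0005 0 0.006 0;0 0 0 -0.001 0 0.012 0;0 0 0 -0.0014 0 0.018 0;0 0 0 -0.0017 0 0.021 0;0 0 0 -0.0017 0 0.0225 0;0 0 0 -0.0017 0 0.0225 0'
python3 -m creep '0 0 0 0 0 0.001 0;0 0 0 0 0 0.0015 0;0 0 0 0 0 0.0015 0'
python3 -c "
from h import *
c=held(.022)"
```

```text
time_s: 24.6
position: [0.6693, -0.1059, 0.0386]
orientation: [0.013, -3.064, 0.003]
force: [-11.7, 2.1, 17.8]
width: 0.576
finger_force: 66.2
time_s: 24.85
position: [0.6692, -0.1059, 0.0385]
orientation: [0.013, -3.065, 0.004]
force: [-15.9, 2.8, 26.6]
width: 0.579
finger_force: 67.5
TCP [ 669.2 -105.9   38.5] held top world [ 647.  -106.1] tool xy [24.4  0. ] [44.1 21. ] ang 89.5 z 0.0676 slope xy [ 0.013 -0.   ]
```

```bash
python3 -c "
from h import *
c=read_camera('side');d=read_camera('scene')
a=cv2.resize(c['frame'][130:230,210:330],None,fx=3.2,fy=3.2,interpolation=cv2.INTER_CUBIC);b=cv2.resize(d['frame'][190:290,130:250],None,fx=3.2,fy=3.2,interpolation=cv2.INTER_CUBIC)
cv2.imwrite('pics/c8.png',np.hstack([a,b]))
for n,e in(('side',c),('scene',d)):
    W=cloud(e);m=(abs(W[...,0]-.671)<.05)&(abs(W[...,1]+.1055)<.018)&(W[...,2]>.055)&(W[...,2]<.075)&(e['frame'].min(-1)>80)
    p=W[m]; 
    if len(p)>10: print(n,len(p),np.polyfit(p[:,0]-.671,p[:,2],1).round(4),p.min(0).round(4),p.max(0).round(4))
"
```

```text
side 114 [-0.0278  0.0651] [ 0.635  -0.1235  0.0557] [ 0.7067 -0.0883  0.0699]
scene 157 [-0.134   0.0672] [ 0.6681 -0.1229  0.0555] [ 0.7077 -0.0875  0.0699]
```

View pics/c8.png

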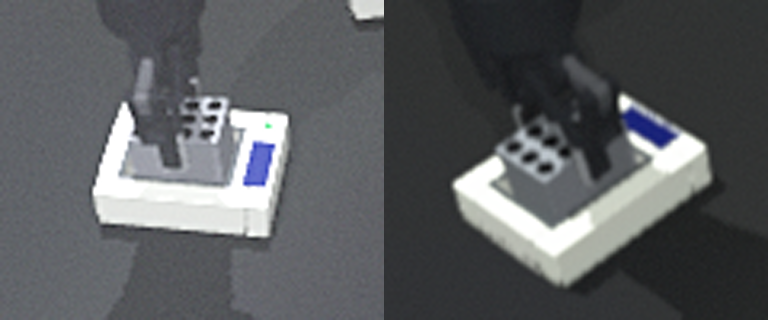

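The picture shows block50 well inside the bay at crop (205,150), but with the display end still a little high. I undo the wrist tilt to set it flat.

```bash
python3 -m creep '0 -0.02 0 0 0 -0.001 0;0 -0.04 0 0 0 -0.001 0;0 -0.06 0 0 0 -0.001 0;0 -0.075 0 0 0 -0.001 0;0 -0.075 0 0 0 -0.001 0'
python3 -c "
from h import *
c=held(.022)"
```

```text
time_s: 25.42
position: [0.6694, -0.1061, 0.0363]
orientation: [0.012, -3.141, 0.003]
force: [-2.8, -2.1, 5.3]
width: 0.571
finger_force: 64.6
TCP [ 669.4 -106.1   36.3] held top world [ 685.7 -105.9] tool xy [-16.2  -0. ] [44.  38.8] ang 90.0 z 0.0634 slope xy [-0.002  0.001]
```

Now it is level, with its top at 63.4 mm and light floor contact. I release it.

```bash
python3 -m creep '0 0 0 0 0 0 0.85;0 0 0 0 0 0 0.85;0 0 0 0 0 0 0.85;0 0 0 0 0 -0.002 0.85;0 0 0 0 0 -0.02 0.85;0 0 0 0 0 -0.05 0.85;0 0 0 0 0 -0.08 0.85;0 0 0 0 0 -0.11 0.85;0 0 0 0 0 -0.13 0.85;0 0 0 0 0 -0.13 0.85'
python3 - <<'E'
from h import *
for n in ["side","scene","wrist"]:
    c=read_camera(n); cv2.imwrite(f"pics/{n}9.png",c["frame"]); [print(n,*r) for r in rects(c,.045,.075,None,n=="wrist") if -.5<r[2]/1000<.5]
E
```

```text
time_s: 26.3
position: [0.6722, -0.1064, 0.1715]
orientation: [-0.013, 3.137, -0.006]
force: [0.4, 0.8, 1.7]
width: 0.846
finger_force: 0.0
side [337, 108] 525.8 -383.5 70.2 43.3 19.9 61.7 343
side [266, 171] 669.3 -104.7 70.2 57.5 0.6 62.1 568
side [409, 178] 323.7 -125.5 70.3 43.4 -17.2 54.6 402
side [392, 208] 362.1 -21.6 74.3 39.3 -69.3 54.9 452
side [246, 245] 664.7 130.5 70.3 30.2 19.5 62.0 484
side [342, 262] 458.8 144.6 70.8 34.5 -23.7 54.8 510
side [274, 362] 556.2 383.3 70.1 15.1 -10.4 62.3 459
scene [289, 161] 325.7 -124.8 72.0 45.8 -12.0 55.5 351
scene [311, 183] 363.8 -22.9 70.6 43.9 -69.1 55.4 400
scene [186, 235] 671.1 -105.6 72.6 54.5 2.0 63.4 797
scene [341, 234] 460.1 143.5 72.9 35.8 -23.0 55.4 459
scene [268, 287] 666.6 128.8 72.3 28.2 21.3 63.3 562
scene [414, 319] 557.9 382.1 71.1 15.8 -10.2 62.6 432
wrist [610, 21] 464.5 139.7 61.0 33.6 -22.9 54.9 1548
wrist [13, 85] 525.5 -384.6 71.4 39.3 18.2 62.1 2157
wrist [321, 239] 669.7 -106.7 70.0 50.1 0.3 63.4 6956
wrist [589, 236] 665.3 128.0 71.2 27.8 20.5 62.6 2527
```

View pics/side9.png

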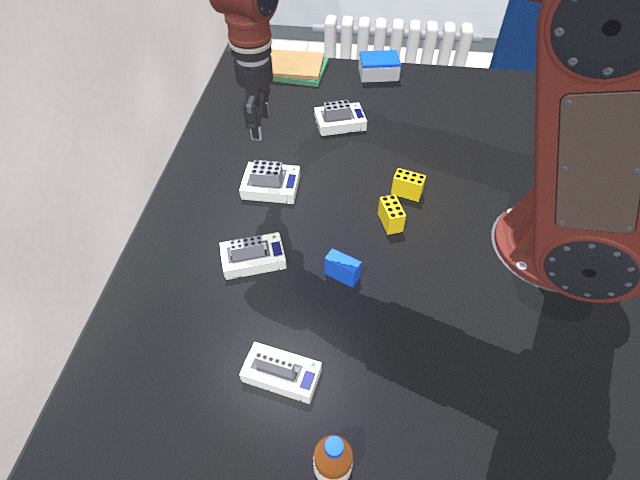

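The side view shows all four blocks seated in their heaters, at (340,108), (266,172), (246,247) and (276,364). The blue block (343,267) and the bottle (333,460) have not moved, and the gripper is clear.

```bash
python3 -c "
from bench import *
print(sign_off())"
```

```text
the job is handed in; nothing more can be done
None
```

All four blocks are standing upright and released on their matching bays' floors, the blue block and the bottle are where they stood, and the job was handed in at about 26 s.

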